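Hold a tin in the date coder's corner stops

TASK

Lift the top tin off the stack of three, set it flat on the date coder's work plate and slide it in under the raised stamp until one end of it is flush against the end fence and one long side is flush against the back fence. Press it firmly against both fences at once and finish while still holding it pressed there with the fingers, ready for the stamp; do not let go. Leave the other two tins stacked as they are, and do not disturb the jug, the label roll or the ink bottle.

Things in the scene. Friction and masses are not known exactly. Their poses are not given: they have to be found in the camera images.
- top_tin_center (a point): centre of the top tin: plain rectangular tin 60 mm (x) by 120 mm (y, its long way) by 47.5 mm tall, straight-sided, 0.17 to 0.34 kg; underside 24 mm below this point, which starts 114 mm above the bench. A 3 mm foot under it sits in the 2.5 mm raised lid rim of the tin below with 2 mm play: it lifts off straight up. Its y is within 0.9 rad of the coder's y; both ends are alike
- middle_tin_center (a point): centre, half-way up, of the middle tin of the stack, same tin, 45 mm lower than the top one; to be left where it is
- bottom_tin_center (a point): centre, half-way up, of the bottom tin, which stands on the bench; to be left where it is
- fence_corner (a point): inner corner where the fence faces meet, on the flat work plate, 40 mm above the bench. x points square into the back fence, y square into the end fence, z up. Seated, the tin's long way lies along y and its centre is at x = -30, y = -60, z = +24 mm. Bare smooth metal: the tin slides easily. The plate reaches from x = -130 to +50 mm and y = -157 to +47 mm
- back_fence: fixed aluminium angle on the work plate; its upright leaf is 30 mm high and only 50 mm long, from the corner to y = -50 mm, its face at x = 0; beyond that the tin's side is left free for a finger. Its origin is at the corner, axes as fence_corner
- end_fence: fixed aluminium angle on the work plate; its upright leaf is 30 mm high and 90 mm long, from the corner to x = -90 mm, its face at y = 0. Its origin is at the corner, axes as fence_corner
- coder: white tabletop date coder, fixed, origin on the bench below fence_corner, same axes. Base 200 x 400 mm; tower 268 mm high beyond y = 82 mm. Its head (60 mm wide, 127 mm above the plate) and the raised stamp under it (x = -48 to -12 mm, underside 70 mm above the plate) overhang to y = -20 mm: a tin slides in beneath, held by its other end
- jug: bystander: steel jug with a handle, 96 mm across, 150 mm tall, origin at the centre of its underside; leave alone
- label_roll: bystander: roll of blank labels lying flat, 90 mm across, 50 mm tall, origin at the centre of its underside; leave alone
- ink_bottle: bystander: small white bottle, 44 mm across, 85 mm tall, origin at the centre of its underside; leave alone
Not all that is in view belongs to the job. What is shaped like the part that bears top_tin_center but pink or red is not meant.

How it is judged:
On the way:
1. the top tin is lifted clear of the stack and hangs in the fingers (height (world z) of top_tin_center above 0.135 m and contact force between top_tin and middle_tin below 0.05 N and contact force between the fingers and top_tin above 1 N), for 0.2 s.
At the end, for the whole second after the job is handed in: The former top tin lies flat on the work plate, flush with both fences (centre within 2.5 mm of its seated place, under 2 degrees turned), pressed by the fingers with over 2 N on each fence at once, at rest; the other two tins are within 15 mm of their start (contact force between top_tin and back_fence above 2 N and contact force between top_tin and end_fence above 2 N and contact force between the fingers and top_tin above 2 N and x of top_tin_center in the frame of fence_corner between -0.0325 and -0.027 m and y of top_tin_center in the frame of fence_corner between -0.0625 and -0.057 m and z of top_tin_center in the frame of fence_corner below 0.0265 m and angle between top_tin_center's own z axis and vertical below 0.04 rad and angle between the y axis of top_tin_center and the y axis of fence_corner, either way round below 0.035 rad and linear speed of top_tin below 0.02 m/s and distance of each of middle_tin_center, bottom_tin_center from where it was at the start of the episode below 0.015 m); the arm keeps its last pose, push and grip.
It fails at once if the other two tins are dragged or knocked (more than 15 mm) (distance of any of middle_tin_center, bottom_tin_center from where it was at the start of the episode above 0.015 m).
It fails at once if the jug, label roll or ink bottle is moved (more than 20 mm) (distance of any of jug, label_roll, ink_bottle from where it was at the start of the episode above 0.02 m).
It also fails if it takes over 53 s, if anything falls off the work surface, if the arm or the gripper's body presses on something with over 40 N, if the wrist force passes 120 N, or if a joint passes its speed limit or range.

ROBOT

A 6-joint arm with a two-finger parallel gripper is mounted at the origin on the work surface. World frame = base frame: x ahead of the robot, y to its left, z up, the work surface at z = 0. Lengths are in m, angles in rad, forces in N, time in s.
With the tool pointing down it reaches from about 0.25 to 0.775 m from the base axis. Payload 4 kg.
Tool frame: the origin (TCP) lies between the finger pads; the fingertips stand 14 mm ahead of it and the grasp point (between the pads) lies 5 mm behind it; z points along the fingers, y is the direction in which the jaws open and shut (so a half turn about z gives the same grasp; the last joint's range is limited). The gripper opens to 85 mm and grips with 20 to 120 N. Pads are 22 mm wide; open, the fingers measure 114 mm over their backs; the gripper's body (76 mm by 85 mm) begins 54 mm behind the grasp point. The pads swing forward as they close: fully open they stand 13 mm farther back than shut.
Start: joints at [1.117, 0.087, 1.371, -0, 1.684, -0.103], TCP at [0.189, 0.517, 0.245] pointing down, gripper open.
Joint ranges: [-3.1, 3.1], [-0.76, 2.03], [0.27, 2.55], [-1.08, 4.22], [0.17, 2.65], [-2.57, 2.57]. Speed limits (rad/s): [2.79, 2.79, 3.14, 3.14, 3.14, 3.14].

INTERFACE

Orientations are given as a rotation vector (axis times angle).
In Python, from rig import bot, kin, vision, hand_in gives the robot as it stands. Calls block until the motion is done:
- bot.move_to(position, orientation): joint-space move of the TCP to a pose.
- bot.move_straight(position, feed=0.15, frame=None, force_limit=None): straight line of the TCP; frame=None keeps the orientation; feed is the mean speed in m/s. With force_limit (N) it stops when the force on the tool has changed by that much, and returns True; else False.
- bot.move_joints(angles): joint-space move.
- bot.gripper_to(opening, grip_force=None): finger opening in m; grip_force is the grip in N (None keeps the last); returns when the fingers have stopped.
- bot.hold(seconds).
- kin.solve_ik(position, orientation): joint angles nearest the present ones, or None.
- bot.get_obs(): the state.
- vision.snapshot(name): name is "side" or "top"; returns the picture (420x560x3 uint8, red, green, blue); there is no depth.
- vision.calibration(name): a dict with "mtx" (3x3 intrinsics, pixels), "origin" and "attitude" of the camera in the world. Camera axes: x right, y down, z forward; pixel columns grow to the right and rows downward; lengths in m; the calibration is good to about 2 mm. A picture is of the moment at which its call begins. calibration takes no time and is no camera call.
A pose or a line that the arm cannot do raises bot.Unreachable and nothing moves.
- hand_in(): hands the job in, once; it reports no verdict.
Trained networks look in the newest picture that a camera, given by its name, has taken for a name from the list of things; names that differ only in an ending like _2 or _b are one class to them, and where a whole thing is asked for, a point or a joint stands for the part that bears it (a point fixed in the world has none). Each returns a list of dicts, best first, with "conf" (0 to 1); they miss things now and then, are a little off and sometimes report something else, mostly with a low value. They report only what shows in the picture. A call takes as long as a camera call. They do not tell look-alikes from the thing itself.
- vision.search_frame(query, camera): "point" ([column, row] in pixels, amid what is visible of it).
- vision.silhouettes(query, camera): "mask" (420x560 bool, what is visible of it) and "point" ([column, row] in pixels, amid what is visible of it).
The state is a dict: "time": time; "q": joint angles; "joint_vel": joint speeds; "tau": joint torques, N m; "tcp_pos": TCP position; "tool_rot": TCP orientation; "ft_force": force on the tool from outside, world axes, zero at the start; "moment": the same for the moment, N m; "grip_width": finger opening in m.
Only numpy, scipy, OpenCV 4.12 (cv2) and the standard library are available. Lean on these libraries where they do the work, as an engineer would, in place of code of your own. Each camera call takes 0.05 s, during which the arm holds its last target.

## Working session

There is one attempt and no reset: what is moved stays moved. The work goes in short steps, each a Python script; the robot and the scene stay as the last script left them, time stands still between calls to the robot, and variables do not carry over. Pictures are saved under pics/ and viewed, and the job is handed in when it is done.

```bash
ls; mkdir -p pics; python3 - <<'E'
from rig import bot,kin,vision
import cv2
for n in("side","top"):
    im=vision.snapshot(n); cv2.imwrite(f"pics/a_{n}.png",im[:,:,::-1]); print(n,vision.calibration(n))
    for q in ("top_tin_center","fence_corner","back_fence","end_fence","coder","jug","label_roll","ink_bottle"):
        print(q,[(d["conf"],d["point"]) for d in vision.search_frame(q,n)])
print(bot.get_obs())
E
```

```text
pics
side {'mtx': array([[464.84704934,   0.        , 274.01880468],
       [  0.        , 464.84704934, 207.86553379],
       [  0.        ,   0.        ,   1.        ]]), 'origin': array([0.98516205, 0.55043401, 0.82373346]), 'attitude': array([-0.80772316, -2.58091636,  1.05034006])}
top_tin_center [(0.97, [306.8, 201.5]), (0.96, [244.7, 149.9]), (0.56, [284.5, 145.7])]
fence_corner [(0.83, [379.2, 338.8]), (0.44, [243.6, 184.1])]
back_fence [(0.67, [317.7, 326.5]), (0.56, [242.4, 170.6]), (0.38, [379.9, 337.5])]
end_fence [(0.72, [348.8, 333.3]), (0.56, [157.0, 172.1])]
coder [(0.79, [378.3, 334.8])]
jug [(0.92, [156.2, 170.4])]
label_roll [(0.91, [180.9, 226.8])]
ink_bottle [(0.97, [188.5, 270.5])]
top {'mtx': array([[477.97144062,   0.        , 276.40308199],
       [  0.        , 477.97144062, 208.19186411],
       [  0.        ,   0.        ,   1.        ]]), 'origin': array([ 0.51115886, -0.01730863,  1.03241817]), 'attitude': array([-2.1658708 ,  2.21891615, -0.11798742])}
top_tin_center [(0.93, [280.9, 275.4]), (0.81, [384.2, 312.0]), (0.8, [373.6, 238.1]), (0.41, [118.6, 
[... 240 characters left out ...]
.6, [325.0, 130.0])]
ink_bottle [(0.85, [269.4, 114.7])]
{'time': 0.9, 'q': array([ 1.11689622e+00,  8.71933831e-02,  1.37072679e+00, -1.30950730e-05,
        1.68362234e+00, -1.03079142e-01]), 'joint_vel': array([ 0.00026901,  0.00044224,  0.00111331,  0.00056371,  0.00076427,
       -0.00023243]), 'tau': array([ 2.93166941e-04, -3.51714849e+01, -3.13467085e+01, -7.94279322e-05,
        1.86376351e-04, -1.01422768e-05]), 'tcp_pos': array([0.18901412, 0.5164986 , 0.24533089]), 'tool_rot': array([5.48244361e-01, 3.09335858e+00, 7.01017933e-05]), 'ft_force': array([ 0.32934051, -0.5178587 ,  0.15282815]), 'moment': array([0.00400722, 0.00366239, 0.05200943]), 'grip_width': 0.08499728406416558}
```

View pics/a_side.png

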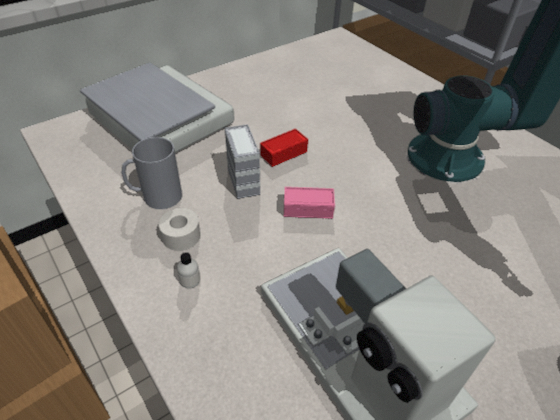

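View pics/a_top.png

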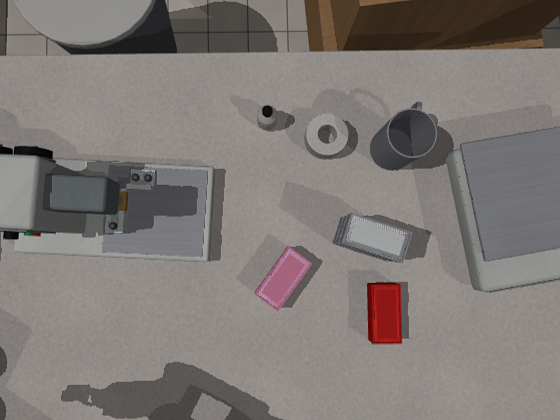

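The silver stack is at about (375,238) in the top view, with pink and red decoys at (284,277) and (385,312). The coder is on the left, with fences near (142,178) and (113,225). I'll zoom in.

```bash
python3 - <<'E'
import cv2
a=cv2.imread("pics/a_top.png"); s=cv2.imread("pics/a_side.png")
cv2.imwrite("pics/z1.png",cv2.resize(a[150:270,60:220],None,fx=5,fy=5,interpolation=2))
cv2.imwrite("pics/z2.png",cv2.resize(a[200:275,325:425],None,fx=8,fy=8,interpolation=2))
cv2.imwrite("pics/z3.png",cv2.resize(s[245:365,255:415],None,fx=5,fy=5,interpolation=2))
cv2.imwrite("pics/z4.png",cv2.resize(s[115:205,215:325],None,fx=6,fy=6,interpolation=2))
E
```

```text
(no output)
```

View pics/z1.png

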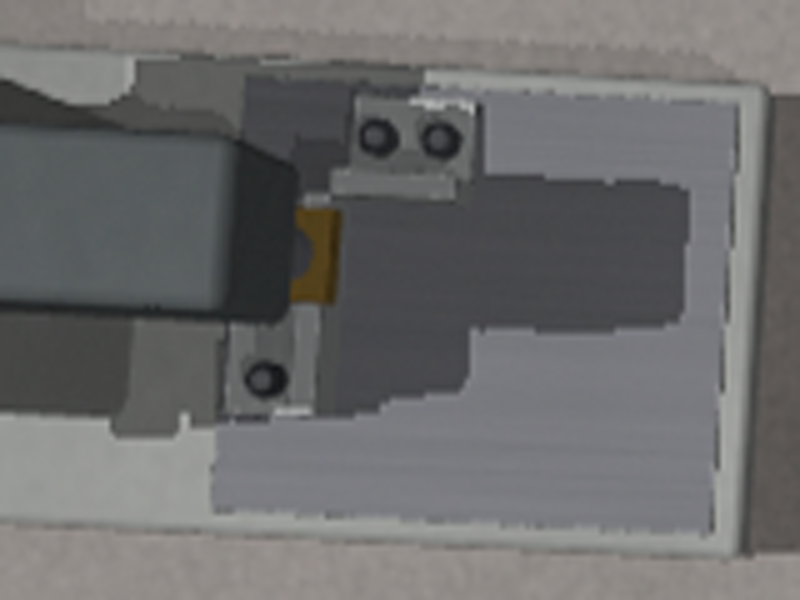

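View pics/z2.png

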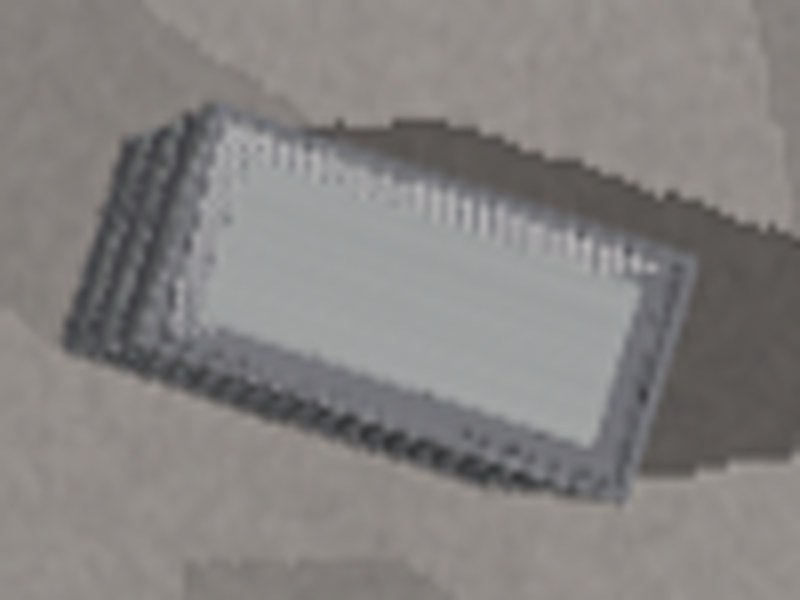

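View pics/z3.png

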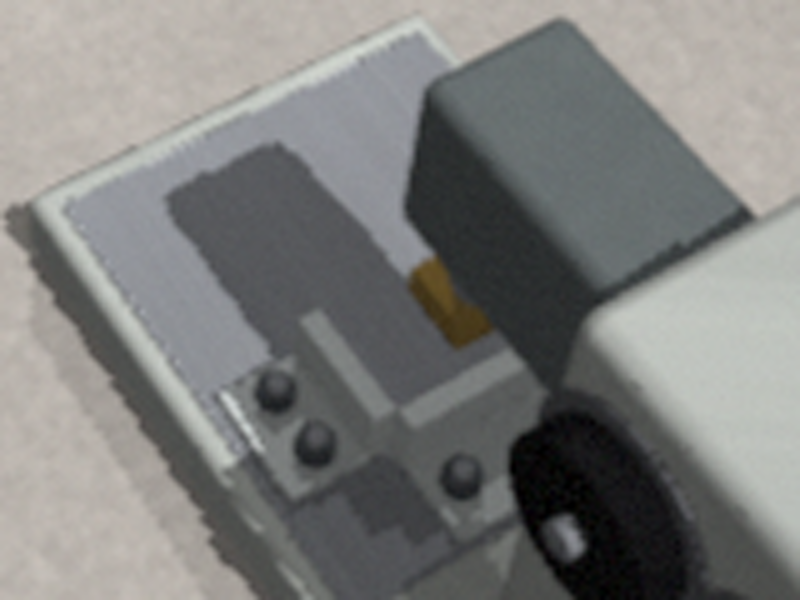

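View pics/z4.png

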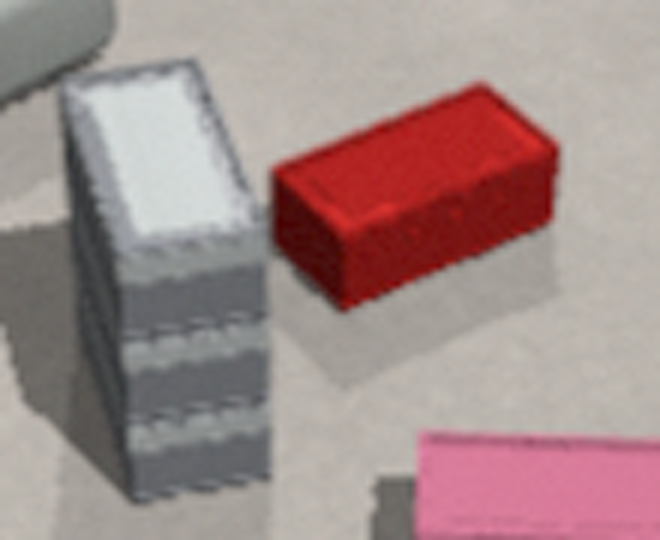

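```bash
cat >h.py <<'E'
import numpy as np
from scipy.optimize import least_squares
from scipy.spatial.transform import Rotation as R
from rig import vision
C={n:vision.calibration(n) for n in("side","top")}
def proj(n,P):
    c=C[n]; p=(np.atleast_2d(P)-c["origin"])@R.from_rotvec(c["attitude"]).as_matrix()
    q=p@c["mtx"].T; return q[:,:2]/q[:,2:]
def T(p,L,z0=0):
    c,s=np.cos(p[2]),np.sin(p[2]); L=np.atleast_2d(L)
    return np.c_[p[0]+c*L[:,0]-s*L[:,1],p[1]+s*L[:,0]+c*L[:,1],z0+L[:,2]]
def fit(obs,z0,p0):
    def f(p): return np.concatenate([(proj(n,T(p,l,z0))-u).ravel() for n,l,u in obs])
    r=least_squares(f,p0,loss="soft_l1"); return r.x,f(r.x).reshape(-1,2)
def uz(o,s,u,v): return np.array([(u+.5)/s-.5+o[0],(v+.5)/s-.5+o[1]])
E
cat >f.py <<'E'
from h import *
import cv2
z1=lambda u,v:uz((60,150),5,u,v); z2=lambda u,v:uz((325,200),8,u,v); z3=lambda u,v:uz((255,245),5,u,v); z4=lambda u,v:uz((215,115),6,u,v)
cod=[("top",(.05,-.157,0),z1(737,103)),("top",(-.13,-.157,0),z1(711,533)),("top",(-.13,.047,0),z1(213,512)),
("side",(.05,-.157,0),z3(67,205)),("side",(-.13,-.157,0),z3(425,30)),("side",(0,0,.03),z3(397,403)),("side",(0,-.05,.03),z3(325,310)),("top",(0,-.05,.03),z1(457,199))]
p,r=fit(cod,.04,[.5,.3,0]); print("coder",p); print(r.round(1))
h=.0235
tin=[("top",(.03,.06,h),z2(212,103)),("top",(.03,-.06,h),z2(697,258)),("top",(-.03,-.06,h),z2(627,503)),("top",(-.03,.06,h),z2(145,345)),
("side",(.03,.06,h),z4(125,250)),("side",(-.03,.06,h),z4(268,228)),("side",(-.03,-.06,h),z4(195,58)),("side",(.03,-.06,h),z4(60,82))]
t,r2=fit(tin,.114,[.45,-.2,-.3]); print("tin",t); print(r2.round(1))
np.save("coder.npy",p); np.save("tin.npy",t)
def draw(n,pp,L,z0,im,col):
    for a,b in zip(L,L[1:]+L[:1]):
        q=proj(n,T(pp,[a,b],z0)); cv2.line(im,*[tuple(int(x) for x in (k*3*8).round()) for k in q],col,1,cv2.LINE_AA,3)
for n,(x,y,w,hh) in {"top":(60,130,266,200),"side":(215,100,200,265)}.items():
    im=cv2.resize(cv2.imread(f"pics/a_{n}.png"),None,fx=3,fy=3)
    for L in ([(.05,-.157,0),(-.13,-.157,0),(-.13,.047,0),(.05,.047,0)],[(0,-.05,.03),(0,0,.03),(-.09,0,.03),(0,0,.03)],[(0,-.05,0),(0,0,0),(-.09,0,0),(0,0,0)]): draw(n,p,L,.04,im,(0,0,255))
    draw(n,t,[(.03,.06,h),(.03,-.06,h),(-.03,-.06,h),(-.03,.06,h)],.114,im,(0,255,0))
    c=im[130*3:390*3,60*3:430*3] if n=="top" else im[100*3:370*3,200*3:460*3]
    cv2.imwrite(f"pics/ov_{n}.png",cv2.resize(c,(740,520) if n=="top" else (578,600)))
E
python3 f.py
```

```text
coder [ 0.63498017  0.25874851 -0.07413465]
[[-0.   0.6]
 [-0.1  1.1]
 [-0.3  0.4]
 [-1.2  0.1]
 [-1.2  0.4]
 [-0.1  1.2]
 [-1.3 -0.6]
 [-0.5  0.8]]
tin [ 0.52385359 -0.22974978 -0.33044019]
[[ 0.1  0.3]
 [ 0.2  0.1]
 [ 0.1  0.1]
 [-0.7  0.5]
 [-1.1  1.2]
 [ 0.2  0.6]
 [ 0.1 -0.2]
 [-0.9 -0.5]]
```

View pics/ov_top.png

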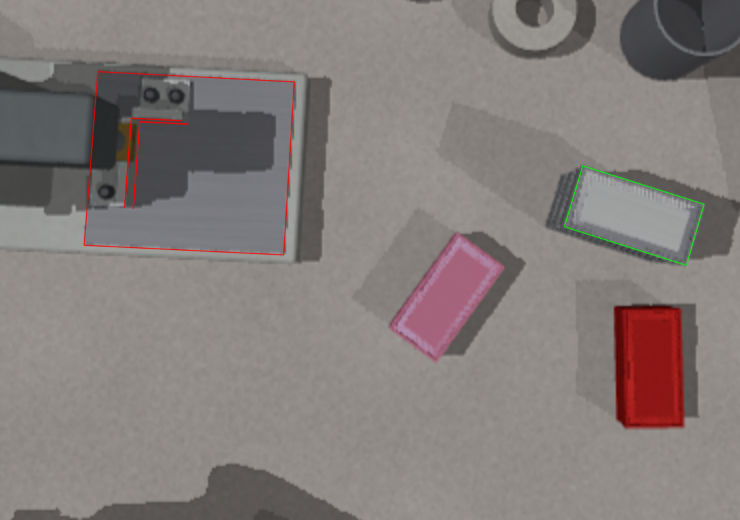

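View pics/ov_side.png

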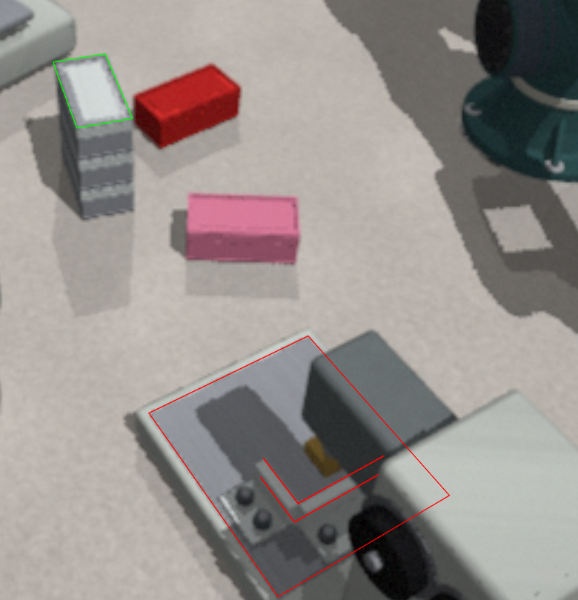

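```bash
cat >>h.py <<'E'
cod=np.load("coder.npy"); tin=np.load("tin.npy")
def tool(phi): # tool y axis (jaws) along direction phi, z down
    y=np.array([np.cos(phi),np.sin(phi),0]); z=np.array([0,0,-1.]); x=np.cross(y,z)
    return R.from_matrix(np.c_[x,y,z]).as_rotvec()
def W(p,l): return T(p,[l],0)[0]
GO=-.027
E
python3 - <<'E'
from h import *
from rig import kin,bot
print(R.from_rotvec(bot.get_obs()["tool_rot"]).as_matrix().round(3))
for nm,p,l in (("tin",tin,(0,GO,.114)),("tinup",tin,(0,GO,.25)),("pl",cod,(-.042,-.095+GO,.066)),("plup",cod,(-.042,-.095+GO,.16)),("seat",cod,(-.03,-.06+GO,.064))):
    for k in (0,np.pi):
        print(nm,k>0,W(p,l).round(3),kin.solve_ik(W(p,l),tool(p[2]+k)))
E
```

```text
[[-0.939  0.344  0.   ]
 [ 0.344  0.939  0.   ]
 [-0.     0.    -1.   ]]
tin False [ 0.515 -0.255  0.114] [-5.58749388e-01  2.03115900e-01  1.50375559e+00 -4.44089210e-16
  1.43472116e+00 -2.28309195e-01]
tin True [ 0.515 -0.255  0.114] None
tinup False [ 0.515 -0.255  0.25 ] [-5.58749388e-01  1.41994521e-01  1.30120449e+00 -4.44089210e-16
  1.69839364e+00 -2.28309195e-01]
tinup True [ 0.515 -0.255  0.25 ] None
pl False [0.584 0.14  0.066] [0.14120628 0.29663852 1.48953727 0.         1.35541686 0.21534093]
pl True [0.584 0.14  0.066] None
plup False [0.584 0.14  0.16 ] [0.14120628 0.22967003 1.37790543 0.         1.5340172  0.21534093]
plup True [0.584 0.14  0.16 ] None
seat False [0.599 0.174 0.064] [0.19228727 0.34540239 1.43028181 0.         1.36590845 0.26642192]
seat True [0.599 0.174 0.064] None
```

```bash
python3 - <<'E'
from h import *
from rig import bot
import cv2
bot.move_straight([.17,.42,.36])
bot.move_to([.40,0.0,.36],tool(0))
bot.move_to(W(tin,(0,GO,.24)),tool(tin[2]))
bot.move_straight(W(tin,(0,GO,.165)))
im=vision.snapshot("side"); cv2.imwrite("pics/b.png",cv2.resize(im[60:220,180:380,::-1],None,fx=3.7,fy=3.7,interpolation=2))
im=vision.snapshot("top"); cv2.imwrite("pics/b2.png",cv2.resize(im[180:300,310:470,::-1],None,fx=5,fy=5,interpolation=2))
o=bot.get_obs(); print(o["time"],o["tcp_pos"],o["ft_force"])
E
```

```text
5.725 [ 0.51604598 -0.25556919  0.16717768] [-0.80503088 -0.13108139  0.35257957]
```

View pics/b.png

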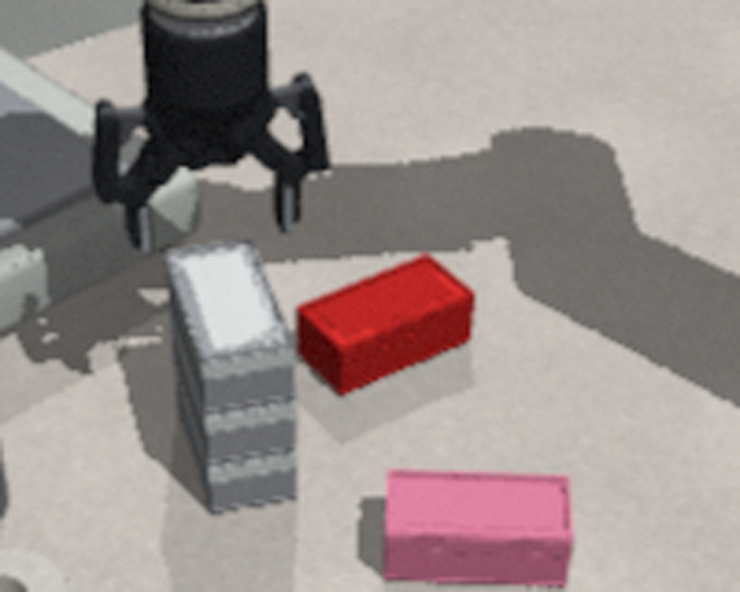

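View pics/b2.png

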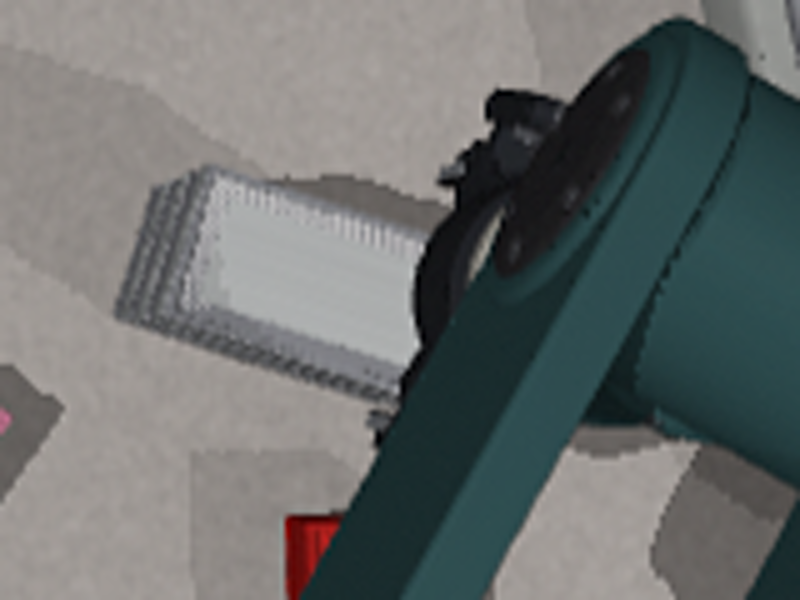

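The open fingers straddle the far end of the stack. In the side view they show at about (140,240) and (287,225) of the crop, either side of the tin. I'll descend and grip.

```bash
python3 - <<'E'
from h import *
from rig import bot
def s(t):
    o=bot.get_obs(); print(t,round(o["time"],2),o["tcp_pos"].round(4),o["ft_force"].round(2),o["moment"].round(2),round(o["grip_width"],4))
print(bot.move_straight(W(tin,(0,GO,.112)),feed=.06,force_limit=8)); s("down")
bot.gripper_to(.08,grip_force=50)
bot.gripper_to(.05,grip_force=50); bot.hold(.2); s("grip")
bot.move_straight(W(tin,(0,GO,.17)),feed=.06); bot.hold(.3); s("lift")
import cv2
im=vision.snapshot("side"); cv2.imwrite("pics/c.png",cv2.resize(im[60:220,180:380,::-1],None,fx=3.7,fy=3.7,interpolation=2))
s("")
E
```

```text
False
down 6.76 [ 0.5154 -0.2555  0.1125] [ 0.6  -0.2  -0.59] [ 0.   -0.01  0.01] 0.0854
grip 7.51 [ 0.5153 -0.2554  0.1124] [ 0.33 -0.66  1.44] [0.02 0.09 0.02] 0.0597
lift 8.93 [ 0.515  -0.2552  0.1697] [ 0.42 -0.41 -1.89] [-0.09 -0.03 -0.01] 0.0593
 8.97 [ 0.515  -0.2553  0.1698] [-0.16 -0.29 -2.65] [-0.12  0.03 -0.02] 0.0595
```

View pics/c.png

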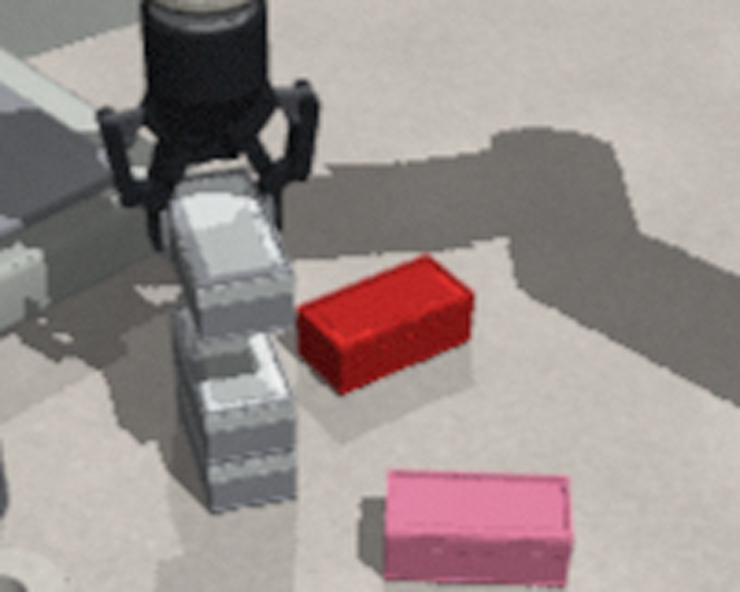

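The tin hangs in the fingers, and the two lower tins are still stacked. Next I carry it to above the plate.

```bash
python3 - <<'E'
from h import *
from rig import bot
import cv2
def s(t):
    o=bot.get_obs(); print(t,round(o["time"],2),o["tcp_pos"].round(4),o["ft_force"].round(2),o["moment"].round(2),round(o["grip_width"],4))
bot.move_straight(W(tin,(0,GO,.21)),feed=.1)
bot.move_straight(W(cod,(-.042,-.105+GO,.18)),feed=.15,frame=tool(cod[2]))
bot.move_straight(W(cod,(-.042,-.095+GO,.09)),feed=.08); bot.hold(.2); s("above")
for n in("side","top"):
    im=vision.snapshot(n); cv2.imwrite(f"pics/d_{n}.png",im[:,:,::-1])
a=cv2.imread("pics/d_top.png"); b=cv2.imread("pics/d_side.png")
cv2.imwrite("pics/d.png",np.hstack([cv2.resize(b[210:370,250:410],(400,400),interpolation=2),cv2.resize(a[130:290,80:240],(400,400),interpolation=2)]))
E
```

```text
above 13.78 [0.5844 0.1402 0.0906] [-0.07 -0.26 -1.57] [-0.07  0.03 -0.01] 0.0592
```

View pics/d.png

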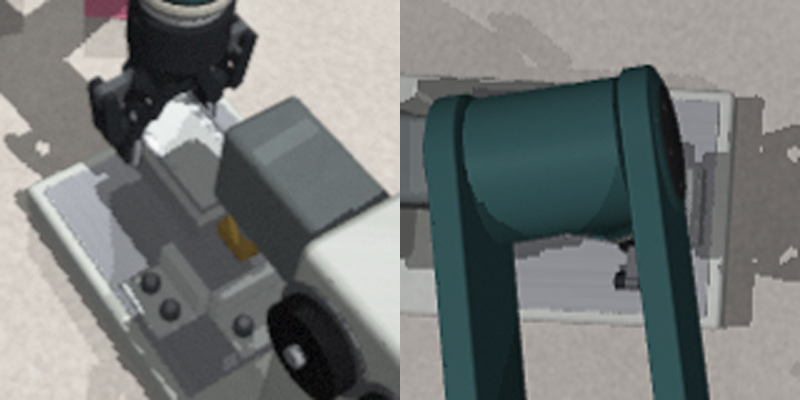

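```bash
python3 - <<'E'
from h import *
from rig import bot
import cv2
def s(t):
    o=bot.get_obs(); print(t,round(o["time"],2),T0(o["tcp_pos"]),o["ft_force"].round(2),o["moment"].round(2),round(o["grip_width"],4))
def T0(w):
    d=w[:2]-cod[:2]; c,sn=np.cos(cod[2]),np.sin(cod[2]); return np.round([c*d[0]+sn*d[1],-sn*d[0]+c*d[1],w[2]-.04],4)
print(bot.move_straight(W(cod,(-.042,-.095+GO,.0600)),feed=.03,force_limit=5)); s("down")
bot.gripper_to(.072); bot.hold(.2); s("open")
bot.move_straight(W(cod,(-.042,-.095+GO,.064)),feed=.03); bot.hold(.2); s("z")
b=vision.snapshot("side")[:,:,::-1]
cv2.imwrite("pics/e.png",cv2.resize(b[210:370,250:410],(700,700)[:1]*2,interpolation=2)[:600])
bot.gripper_to(.05,grip_force=50); bot.hold(.2); s("regrip")
E
```

```text
True
down 14.72 [-0.0422 -0.1221  0.0224] [0.12 0.36 3.59] [ 0.05 -0.15 -0.07] 0.0596
open 15.2 [-0.044  -0.1225  0.02  ] [ 0.27  0.47 -0.82] [ 0.03 -0.02 -0.01] 0.072
z 15.68 [-0.042 -0.122  0.024] [-0.39 -0.4   0.27] [-0.   -0.04 -0.06] 0.0721
regrip 16.19 [-0.0419 -0.122   0.0241] [ 0.12 -0.45  0.68] [-0.05 -0.06 -0.03] 0.0593
```

View pics/e.png

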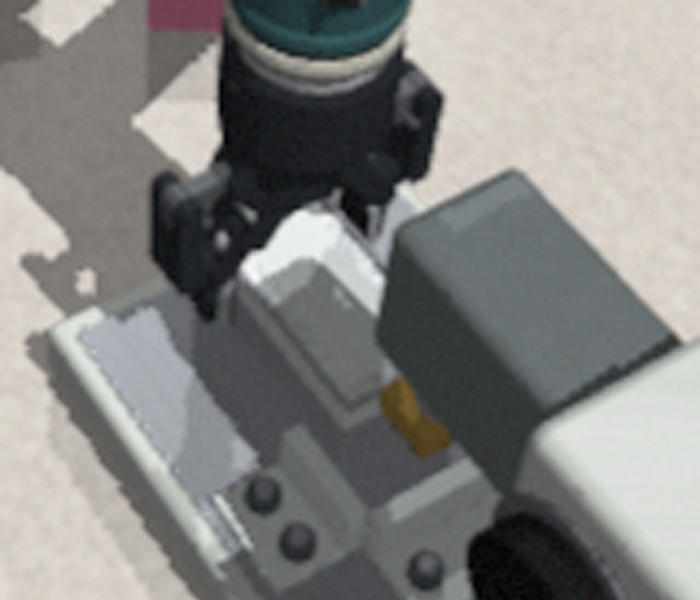

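```bash
cat >>h.py <<'E'
from rig import bot
def toC(w):
    d=w[:2]-cod[:2]; c,sn=np.cos(cod[2]),np.sin(cod[2]); return np.round([c*d[0]+sn*d[1],-sn*d[0]+c*d[1],w[2]-.04],4)
def s(t):
    F=[];
    for i in range(6):
        bot.hold(.04); o=bot.get_obs(); F.append(np.r_[o["ft_force"],o["moment"]])
    f=np.mean(F,0); c,sn=np.cos(cod[2]),np.sin(cod[2])
    print(t,round(o["time"],2),toC(o["tcp_pos"]),"F(coder)",np.round([c*f[0]+sn*f[1],-sn*f[0]+c*f[1],f[2]],2),"M",f[3:].round(2),round(o["grip_width"],4))
E
python3 - <<'E'
from h import *
s("0")
bot.move_straight(W(cod,(-.042,-.075+GO,.064)),feed=.05); s("y mid")
print(bot.move_straight(W(cod,(-.042,-.045+GO,.064)),feed=.025,force_limit=8)); s("y")
E
```

```text
0 16.44 [-0.0419 -0.122   0.0241] F(coder) [-0.34 -0.09  0.86] M [-0.03 -0.04  0.05] 0.0597
y mid 17.24 [-0.042  -0.1019  0.0241] F(coder) [0.01 1.11 1.49] M [ 0.11 -0.06  0.02] 0.0598
True
y 18.23 [-0.0419 -0.0862  0.0241] F(coder) [-0.1   0.5   3.44] M [ 0.27 -0.06  0.03] 0.0592
```

```bash
python3 - <<'E'
from h import *
for y in (-.085,-.083,-.081):
    print(bot.move_straight(W(cod,(-.042,y,.064)),feed=.02,force_limit=25)); s(y)
E
```

```text
False
-0.085 18.73 [-0.042  -0.0861  0.0241] F(coder) [-1.49 -4.86  4.81] M [-0.45  0.11  0.01] 0.0591
False
-0.083 19.23 [-0.0421 -0.0861  0.0242] F(coder) [-2.44 -9.83  6.14] M [-1.04  0.22  0.03] 0.0591
False
-0.081 19.73 [-0.0421 -0.086   0.0242] F(coder) [ -2.74 -14.81   7.61] M [-1.72  0.34  0.04] 0.0594
```

```bash
python3 - <<'E'
from h import *
bot.move_straight(W(cod,(-.042,-.083,.0645)),feed=.02); s("a")
print(bot.move_straight(W(cod,(-.034,-.083,.0645)),feed=.025)); s("b")
for x in (-.031,-.029,-.027):
    print(bot.move_straight(W(cod,(x,-.083,.0645)),feed=.02,force_limit=25)); s(x)
E
```

```text
a 20.23 [-0.0421 -0.086   0.0241] F(coder) [-0.84 -8.9   4.23] M [-1.18  0.12 -0.12] 0.0593
False
b 20.94 [-0.035  -0.0861  0.0242] F(coder) [-3.84 -9.09  6.15] M [-1.14  0.55  0.03] 0.0596
False
-0.031 21.49 [-0.0322 -0.0861  0.0242] F(coder) [-3.73 -9.18  6.71] M [-1.15  0.59  0.08] 0.0593
False
-0.029 21.99 [-0.0302 -0.0861  0.0242] F(coder) [-4.22 -9.33  7.15] M [-1.17  0.66  0.1 ] 0.0595
False
-0.027 22.49 [-0.0299 -0.0861  0.0243] F(coder) [-8.86 -9.79  9.78] M [-1.12  1.27  0.2 ] 0.059
```

```bash
python3 - <<'E'
from h import *
import cv2
bot.move_straight(W(cod,(-.0265,-.0805,.066)),feed=.02,force_limit=30); s("p1")
bot.move_straight(W(cod,(-.0255,-.0805,.066)),feed=.02,force_limit=30); s("p2")
bot.hold(.5); s("p3")
for n in("side","top"):
    im=vision.snapshot(n); cv2.imwrite(f"pics/f_{n}.png",im[:,:,::-1])
b=cv2.imread("pics/f_side.png")
cv2.imwrite("pics/f.png",cv2.resize(b[245:365,255:415],None,fx=5,fy=5,interpolation=2))
E
```

```text
p1 23.04 [-0.0299 -0.086   0.0245] F(coder) [ -9.39 -15.54   7.25] M [-1.78  1.29  0.23] 0.0593
p2 23.54 [-0.0299 -0.0861  0.0244] F(coder) [-11.79 -15.72   8.96] M [-1.83  1.71  0.29] 0.0592
p3 24.29 [-0.0299 -0.0861  0.0244] F(coder) [-11.84 -15.86   9.02] M [-1.81  1.7   0.28] 0.0594
```

View pics/f.png

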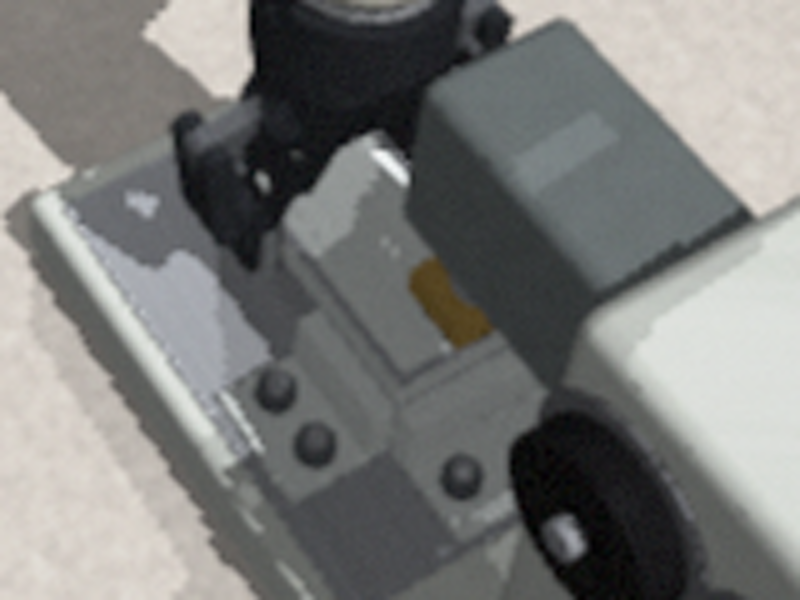

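View pics/f_side.png

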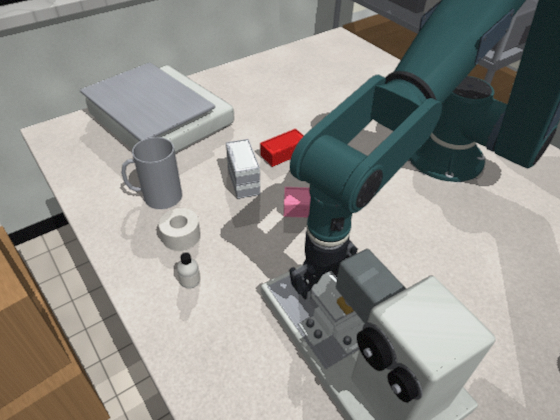

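```bash
python3 - <<'E'
from h import *
import cv2
b=cv2.imread("pics/f_side.png"); S=8; ox,oy=300,280
im=cv2.resize(b[oy:oy+72,ox:ox+96],None,fx=S,fy=S,interpolation=2)
q=proj("side",T(cod,[(0,-.12,.0475),(0,0,.0475),(-.06,0,.0475)],.04)); print(q)
# add mean coder-fit residual in the side view (model minus image)
q=q-np.array([-.9,.3])
cv2.polylines(im,[(((q-[ox,oy]+.5)*S-.5)*8).astype(int)],False,(0,0,255),1,cv2.LINE_AA,3)
cv2.imwrite("pics/g.png",im)
E
```

```text
[[298.59280846 274.38237242]
 [334.94746121 321.34216747]
 [361.34416292 306.78672438]]
```

View pics/g.png

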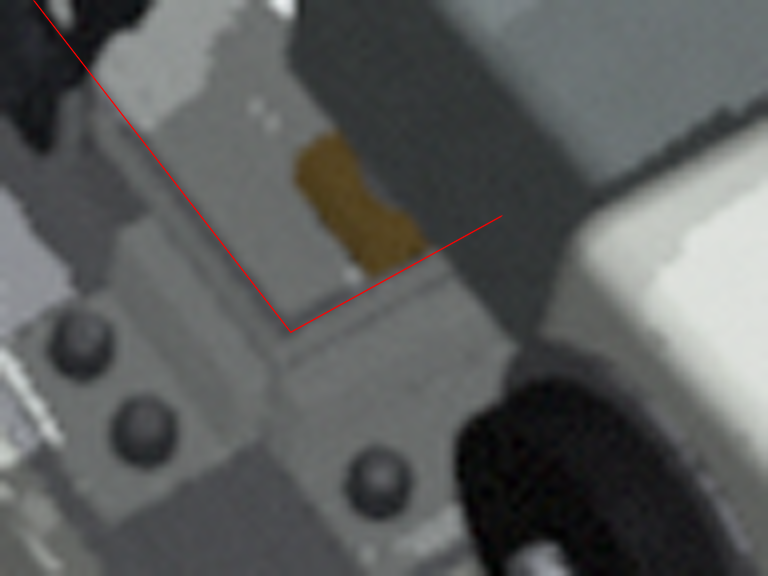

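```bash
python3 - <<'E'
from h import *
import cv2
b=cv2.imread("pics/f_side.png"); S=10; ox,oy=303,282
g=cv2.cvtColor(b[oy:oy+55,ox:ox+60],6).astype(float)
g=np.clip((g-50)/(130-50),0,1)*255
im=cv2.cvtColor(cv2.resize(g.astype(np.uint8),None,fx=S,fy=S,interpolation=2),8)
def pl(L,c):
    q=proj("side",T(cod,L,.04))-np.array([-.9,.3])
    cv2.polylines(im,[(((q-[ox,oy]+.5)*S-.5)*8).astype(int)],False,c,1,cv2.LINE_AA,3)
h=im.copy()
pl([(0,-.12,.0475),(0,0,.0475),(-.06,0,.0475)],(0,0,255)); pl([(0,-.05,.03),(0,0,.03),(-.09,0,.03)],(0,255,0))
cv2.imwrite("pics/k.png",cv2.resize(np.hstack([h,im]),(800,367)))
E
```

```text
(no output)
```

View pics/k.png

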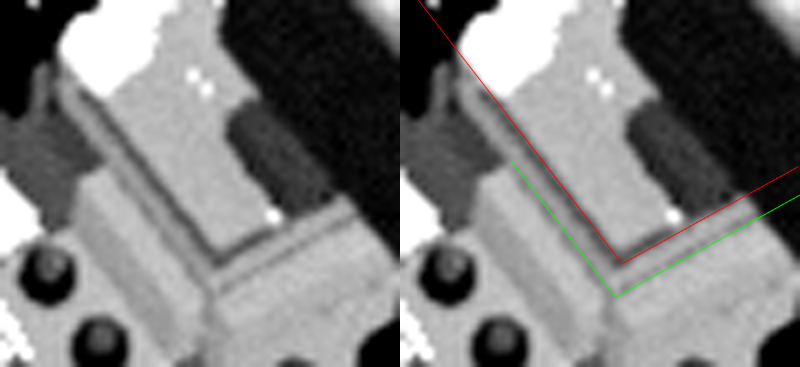

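```bash
python3 - <<'E'
from h import *
def yaw():
    y=R.from_rotvec(bot.get_obs()["tool_rot"]).as_matrix()[:,1]; return np.degrees(np.arctan2(y[1],y[0])-cod[2]).round(2)
print(yaw())
for d in (1,-1,0):
    bot.move_straight(W(cod,(-.0255,-.0805,.066)),feed=.02,frame=tool(cod[2]+np.radians(d))); s(d); print(yaw())
E
```

```text
-0.09
1 24.89 [-0.0292 -0.0865  0.0242] F(coder) [ -8.83 -15.54   7.15] M [-2.12  1.4   0.08] 0.0595
0.91
-1 25.39 [-0.0304 -0.086   0.0243] F(coder) [-12.48 -15.62   9.31] M [-1.99  1.93  1.06] 0.0593
-0.89
0 25.89 [-0.0296 -0.086   0.0242] F(coder) [-10.43 -14.91   7.83] M [-2.03  1.58  0.28] 0.0595
-0.04
```

```bash
python3 - <<'E'
from h import *
bot.move_straight(W(cod,(-.0255,-.0805,.066)),feed=.02,frame=tool(cod[2]+np.radians(-.35))); s("a")
bot.hold(1); s("b")
for n in("side","top"):
    vision.snapshot(n)
t=vision.silhouettes("middle_tin_center","side"); print([(d["conf"],d["point"]) for d in t])
for q in("jug","label_roll","ink_bottle"): print(q,[(d["conf"],d["point"]) for d in vision.search_frame(q,"side")[:2]])
import cv2
a=cv2.imread("pics/a_side.png").astype(int); f=cv2.imread("pics/f_side.png").astype(int)
# bottom of the stack
print(np.abs(a-f)[170:200,225:265].mean(), np.abs(a-f)[135:290,130:215].mean())
E
```

```text
a 26.39 [-0.0299 -0.0859  0.0242] F(coder) [-11.26 -14.5    8.39] M [-2.    1.7   0.34] 0.0596
b 27.64 [-0.0299 -0.0859  0.0242] F(coder) [-11.15 -14.49   8.21] M [-2.01  1.73  0.33] 0.0591
[(0.75, [243.4, 158.5])]
jug [(0.84, [156.6, 171.8]), (0.36, [315.9, 329.4])]
label_roll [(0.72, [179.6, 229.5])]
ink_bottle [(0.7, [189.8, 269.5]), (0.46, [387.7, 341.1])]
22.64361111111111 24.04966476913346
```

```bash
python3 - <<'E'
import cv2,numpy as np
a=cv2.imread("pics/a_side.png"); f=cv2.imread("pics/f_side.png")
print(np.abs(a.astype(int)-f)[300:400,150:230].mean())
cv2.imwrite("pics/m.png",np.hstack([cv2.resize(i[120:300,125:275],(400,480)) for i in(a,f)]))
E
```

```text
28.357916666666668
```

View pics/m.png

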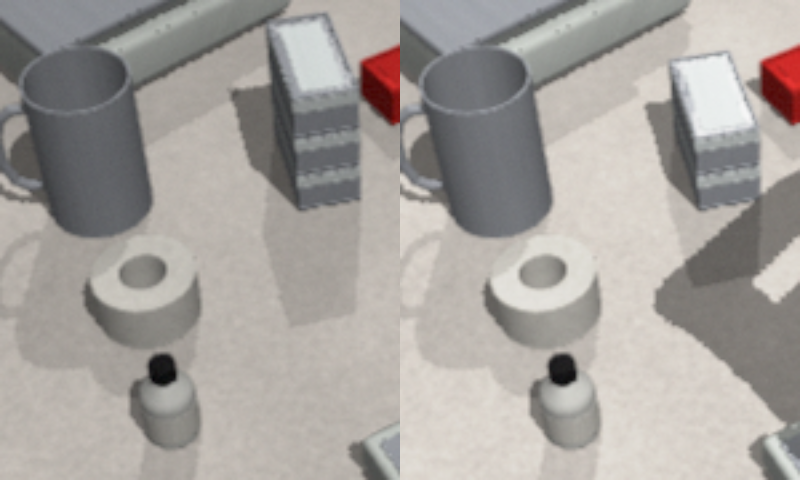

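The brightness changed between the two pictures, but nothing moved: the stack's bottom corner is at (300,205) in both halves, and the jug, roll and bottle are unchanged. The forces are steady, so I'm handing in.

```bash
python3 - <<'E'
from h import *
from rig import hand_in
s("final"); hand_in()
E
```

```text
final 28.19 [-0.0299 -0.0859  0.0242] F(coder) [-10.91 -14.68   8.52] M [-2.01  1.69  0.32] 0.0596
the job is handed in; nothing more can be done
```

I lifted the top tin off the stack and set it flat on the work plate. I regripped it so it lay level, slid it under the stamp against the end fence and then the back fence, and handed in at 28 s with the fingers still pressing it there.

**Last checks:**
- **Push:** the wrist read a steady force of about 11 N towards the back fence and 15 N towards the end fence. Some of the 11 N is friction; sliding towards the back fence took about 4 N before it made contact. The force on each fence is inferred from these readings, not measured separately.
- **Position:** the TCP was within about 1 mm of where a fully seated tin should put it, on a camera fit of the coder good to about 2 mm.
- **Angle:** the camera could not show whether the tin is square to better than about 1.5°. I turned the tool about 1° each way and judged from the twisting resistance that the tin is flush with both fences. I then finished 0.35° off the camera-fitted angle.
- **Everything else:** comparing the start picture with one taken after seating, the other two tins, the jug, the label roll and the ink bottle had not visibly moved.

**What disagreed:** the first push towards the end fence stopped early with almost no lasting force, so I pushed again in small steps. The pixel comparison of the bystanders also showed a difference, but it was a brightness change across the whole picture.

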